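# Tip a slide case out of a packed rack and stand it in the tray

### The arm

A 6-joint arm with a two-finger parallel gripper is mounted at the origin on the work surface. World frame = base frame: x ahead of the robot, y to its left, z up, the work surface at z = 0. Lengths are in mm, angles in rad, forces in N, time in s.
With the tool pointing down it reaches from about 325 to 875 mm from the base axis. Payload 4.4 kg.
Tool frame: the origin (TCP) lies on the centre line of the jaws, within the pads' length; the fingertips stand 8 mm ahead of it and the grasp point (between the pads) lies 11 mm behind it; z points along the fingers, y is the line along which they close (so a half turn about z gives the same grasp; the last joint's range is limited). The gripper opens to 85 mm and grips with 20 to 120 N. Pads are 22 mm wide; open, the fingers measure 114 mm over their backs; the gripper's body (76 mm by 85 mm) begins 54 mm behind the grasp point. The pads swing forward as they close: fully open they stand 13 mm farther back than shut.
Start: joints at [0.991, 0.207, 1.542, -0, 1.393, -0.15], TCP at [239.606, 522.701, 239.282] pointing down, gripper open.
Joint ranges: [-2.73, 2.73], [-0.86, 2.22], [0.23, 2.46], [-1.11, 4.25], [0.08, 2.63], [-2.82, 2.82]. Speed limits (rad/s): [2.79, 2.79, 3.14, 3.14, 3.14, 3.14].

### API

Orientations are given as a unit quaternion [w, x, y, z].
In Python, from plant import read_state, eyes, order gives the robot as it stands. The module is installed in compiled form; this text tells all that it offers.
- The arm moves only by the shell command python3 -m crank 'ROWS'. ROWS is JSON, a list of rows, each an object with "xyz": the shift along the tool's x, y, z in m, a list of three; "turn": the turn, a rotation vector about the tool's x, y, z in rad, a list of three; "jaw": the finger opening in m, from 0 to 0.0854. A call has 1 to 20 rows; each row shifts and turns the commanded pose from where the row before left it, along the tool's axes as they then stand; what a row does not reach is not made up. A row lasts 1/8 s, in which the tool goes at most 62.5 mm and 10.7 degrees, less where a joint would pass 70% of its speed; a pose out of reach is approached as far as the arm can. A call is refused whole if a number of a shift passes 0.0625 or a number of a turn 0.188, either way. A call with a gripper value outside its range is refused whole. The fingers move at their own pace and stop on an object; the grip force is fixed at half the most. Time passes only in rows, so rows that do not move let the fingers close. It gives the time, the measured TCP pose, the force, the opening and the grip force at its end, in the units of the state.
- read_state(): the state, without advancing time (a new reading comes with each control period).
- eyes.grab_frame(name): name is "side" or "top"; returns (picture, depth): 480x640x3 uint8, red, green, blue; 480x640 float32, mm along the optical axis (not along the pixel's ray), 0 where there is no reading.
- eyes.camera_info(name): a dict with "fovy" (degrees; the focal length in pixels is half the picture's height over the tangent of half this angle, whatever the lens; pixels are square), "cx", "cy" (the principal point, pixels), "extrinsics" (4x4, takes a point from camera to world coordinates). Camera axes: x right, y up, looking along -z (the intrinsics and any distortion apply to the point x, -y, -z); pixel columns grow to the right and rows downward; lengths in mm; the calibration is good to about 2 mm. A picture is of the moment at which its call begins. camera_info takes no time and is no camera call.
- order.hand_in(): hands the job in; it is judged then, once.
The state is a dict: "time": time; "joints": joint angles; "dq": joint speeds; "joint_torque": joint torques, N m; "ee_pos": TCP position; "tool_rot": TCP orientation; "force": force on the tool from outside, world axes, zero at the start; "moment": the same for the moment, N m; "gripper_width": opening from 0.0 (shut) to 1.0 (fully open); "finger_force": force on a finger pad.
Only numpy, scipy, OpenCV 4.12 (cv2) and the standard library are available. Lean on these libraries where they do the work, as an engineer would, in place of code of your own. Each camera call takes 0.05 s, during which the arm holds its last target. There are 200 camera calls.

### The job

The orange slide case is packed in among the others under the instrument shelf. Tip it forward by the ledge on its top until it leans out on the rack's rest bar, then take hold of it, draw it out of the rack and stand it gently upright in the blue tray. Leave the other cases in the rack, and the bottle and jar, where they are.

Things in the scene. Friction and masses are not known exactly. Their poses are not given: they have to be found in the camera images.
- target_mid (a point): The orange slide case to fetch: a closed hard-plastic box 100 mm deep (its x), 44 mm thick (y), 150 mm tall (z), 0.25 to 0.5 kg. The point is its centre, 75 mm above its underside. Its -x face is the front (towards the robot, white label). It stands in one of the three inner places of a row of five cases, about 1 mm from a case on either side.
- ledge (a point): Middle of the upper edge of the black finger ledge standing on the orange case's flat top, along its front edge: 6 mm thick (case x -50 to -44 mm), 34 mm wide in y, 10 mm high; the point is 85 mm above the case's centre. Behind the ledge the top is flat. Every case has one.
- case_a_mid (a point): A closed hard-plastic slide case, blue, same size and shape as the orange one, standing in the row. The point is its centre, half-way up; axes as for the orange case. To be left.
- case_b_mid (a point): A closed hard-plastic slide case, blue, same size and shape as the orange one, standing in the row. The point is its centre, half-way up; axes as for the orange case. To be left.
- case_c_mid (a point): A closed hard-plastic slide case, grey, same size and shape as the orange one, standing in the row. The point is its centre, half-way up; axes as for the orange case. To be left.
- case_d_mid (a point): A closed hard-plastic slide case, blue, same size and shape as the orange one, standing in the row. The point is its centre, half-way up; axes as for the orange case. To be left.
- rack: The fixed rack. Origin on the bench at mid-width of the row, under its front; x points into the rack, away from the robot, y along the row. Floor 12 mm above the bench; five cases stand on it 45.2 mm apart, fronts at rack x = 0 to 6 mm. A floor ridge 5 mm high lies in front of them at x = -13 to -9 mm. End panels 8 mm thick at y = +-118 mm. Back stop at x = 108 mm.
- rest_bar (a point): Middle of the fixed steel rest bar, on its axis: 10 mm diameter, along the whole row at rack x = -61 mm, 80 mm above the bench. It stops a case from being pulled straight forward. A case tipped forward about its lower front edge past its balance (about 34 degrees) comes to lean on it and stays, at about 40 degrees, its top wholly in front of the other cases.
- shelf_edge (a point): Middle of the lower front edge of the fixed shelf over the row: a board over rack x = 32 to 78 mm, underside 207 mm, top 219 mm above the bench (45 mm above the cases' tops), with a fixed white instrument 85 mm tall on it from x = 37 to 77 mm. No case can be lifted straight up; the ledges are reached with a tool leaning back towards the robot by 30 to 40 degrees.
- tray: The fixed blue tray on the bench, to the left of the rack; origin at the centre of its underside. Outside 160 mm (x) by 110 mm (y), inside floor 4 mm above the bench, rim 10 mm above the bench, 4 mm thick.
- bottle_mid (a point): A white reagent bottle, 64 mm diameter, 150 mm tall, standing on the bench; the point is half-way up. To be left alone.
- jar_mid (a point): An amber glass jar, 60 mm diameter, 80 mm tall, standing on the bench; the point is half-way up. To be left alone.
Not all that is in view belongs to the job. Of the things that look like the part that bears target_mid, the smallest one is meant.

How it is judged (in metres and radians):
On the way, in this order (a step that is already met when the one before it is completed fails the run):
1. the orange case is tipped forward by more than 27 degrees, its foot still in the rack and the other cases where they were (angle between target_mid's own z axis and vertical above 0.47 rad and z of target_mid in the frame of rack below 0.13 m and x of target_mid in the frame of rack above -0.06 m and distance of each of case_a_mid, case_b_mid, case_c_mid, case_d_mid from where it was at the start of the episode below 0.03 m), for 0.2 s.
2. the orange case is drawn clear of the rack ((x of target_mid in the frame of rack below -0.09 m or z of target_mid in the frame of rack above 0.2 m)), for 0.1 s.
At the end, for the whole second after the job is handed in: The orange case stands by itself, at rest, on its underside (within 0.08 rad, about 4.5 degrees, of upright) on the floor of the tray, inside the rim; the other four cases are within 30 mm of where they stood, the bottle and the jar within 25 mm (x of target_mid in the frame of tray between -0.06 and 0.06 m and y of target_mid in the frame of tray between -0.035 and 0.035 m and z of target_mid in the frame of tray between 0.073 and 0.084 m and angle between target_mid's own z axis and vertical below 0.08 rad and linear speed of target below 0.02 m/s and distance of each of bottle_mid, jar_mid from where it was at the start of the episode below 0.025 m and distance of each of case_a_mid, case_b_mid, case_c_mid, case_d_mid from where it was at the start of the episode below 0.03 m); the robot touches nothing.
It fails at once if another case is dragged more than 30 mm or tipped more than 15 degrees (distance of any of case_a_mid, case_b_mid, case_c_mid, case_d_mid from where it was at the start of the episode above 0.03 m or angle between any of case_a_mid, case_b_mid, case_c_mid, case_d_mid's own z axis and vertical above 0.26 rad).
It fails at once if the bottle or the jar is moved more than 25 mm (distance of any of bottle_mid, jar_mid from where it was at the start of the episode above 0.025 m).
It fails at once if the orange case is dropped, thrown or slammed into the tray (faster than 0.4 m/s within 40 mm of the tray's floor) (horizontal distance between target_mid and tray below 0.1 m and z of target_mid in the frame of tray below 0.119 m and linear speed of target above 0.4 m/s).
It also fails if it takes over 72 s, if anything falls off the work surface, if the arm or the gripper's body presses on something with over 40 N, if the wrist force passes 120 N, or if a joint passes its speed limit or range.

## Working session

There is one attempt and no reset: what is moved stays moved. The work goes in short steps, Python scripts to look and compute and a shell command to move; the robot and the scene stay as the last step left them, time stands still between calls to the robot, and variables do not carry over. Pictures are saved under pics/ and viewed, at most 13 in all, crops included, and the job is handed in when it is done.

```bash
ls; mkdir -p pics
python3 - <<'E'
from plant import read_state, eyes
import cv2,numpy as np
s=read_state();print(s)
for n in("side","top"):
    p,d=eyes.grab_frame(n);cv2.imwrite(f"pics/{n}0.png",p[:,:,::-1]);np.save(f"pics/{n}0.npy",d);print(n,eyes.camera_info(n))
E
```

```text
pics
{'time': 0.0, 'joints': array([ 9.90475758e-01,  2.07449594e-01,  1.54296679e+00, -5.85455701e-06,
        1.39349804e+00, -1.50479729e-01]), 'dq': array([ 7.83922708e-04,  8.55746081e-05, -1.39578157e-03, -3.04203222e-04,
       -1.06130801e-03,  5.60829212e-04]), 'joint_torque': array([ 9.59532881e-04, -3.83042872e+01, -2.91595495e+01, -6.58708382e-05,
        1.06103229e-02, -4.96680585e-06]), 'ee_pos': array([239.20617397, 522.0634146 , 238.10285322]), 'tool_rot': array([-4.12119745e-04,  2.13269028e-01,  9.76992822e-01, -1.08527209e-03]), 'force': array([-0.55889766,  1.18744928,  0.43292316]), 'moment': array([0.06137069, 0.00930833, 0.04364617]), 'finger_force': 0.0, 'gripper_width': 0.9973025415277561}
side {'fovy': 56.53563289334779, 'cx': 320.8538914462586, 'cy': 241.58996878908164, 'extrinsics': array([[ 6.39199771e-01,  5.21964052e-01, -5.64780648e-01,
        -2.76414749e+01],
       [-7.68793212e-01,  4.52329954e-01, -4.52055980e-01,
        -4.70709411e+02],
       [ 1.95102332e-02,  7.23153608e-01,  6.90411624e-01,
         8.23223554e+02],
       [ 0.00000000e+00,  0.00000000e+00,  0.00000000e+00,
         1.00000000e+00]])}
top {'fovy': 52.0283439674773, 'cx': 316.82227850414876, 'cy': 244.7077111764904, 'extrinsics': array([[-1.67368259e-02,  9.94181822e-01, -1.06406691e-01,
         4.22646046e+02],
       [-9.99511301e-01, -1.38258953e-02,  2.80357635e-02,
        -1.66469041e+01],
       [ 2.64014787e-02,  1.06823920e-01,  9.93927368e-01,
         1.11873031e+03],
       [ 0.00000000e+00,  0.00000000e+00,  0.00000000e+00,
         1.00000000e+00]])}
```

View pics/side0.png

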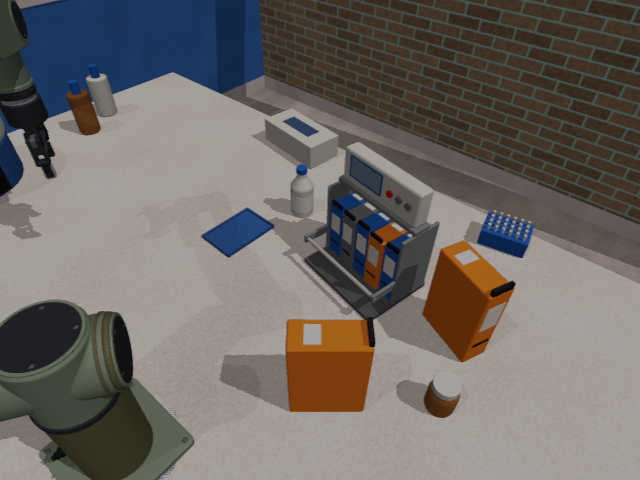

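View pics/top0.png

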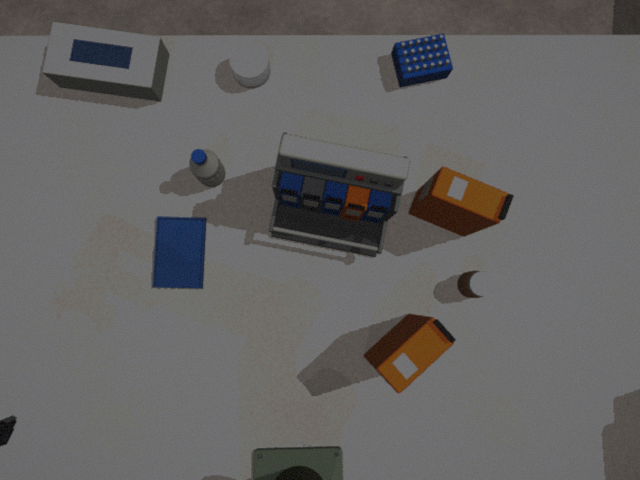

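The side and top views show the row of five cases. The orange target is fourth from the left, at about (356,203) in top and (378,258) in side. The two larger orange boxes outside the rack are decoys. The tray is at (180,252) in top and the bottle at (208,170).

```bash
cat > h.py <<'E'
import numpy as np,cv2
from plant import eyes,read_state
def P(n,uv,d=None,z=None,D=None):
    c=eyes.camera_info(n);E=np.array(c['extrinsics']);f=240/np.tan(np.radians(c['fovy']/2))
    u,v=uv;r=np.array([(u-c['cx'])/f,-(v-c['cy'])/f,-1.])
    if z is not None:
        w=E[:3,:3]@r;return E[:3,3]+w*(z-E[2,3])/w[2]
    if d is None:d=D[int(round(v)),int(round(u))]
    return E[:3,:3]@(r*d)+E[:3,3]
def cloud(n,D):
    c=eyes.camera_info(n);E=np.array(c['extrinsics']);f=240/np.tan(np.radians(c['fovy']/2))
    v,u=np.mgrid[:480,:640];r=np.dstack([(u-c['cx'])/f,-(v-c['cy'])/f,-np.ones(u.shape)])*D[...,None]
    return r@E[:3,:3].T+E[:3,3]
def proj(n,p):
    c=eyes.camera_info(n);E=np.array(c['extrinsics']);f=240/np.tan(np.radians(c['fovy']/2))
    q=E[:3,:3].T@(np.asarray(p)-E[:3,3]);return c['cx']+f*q[0]/-q[2],c['cy']+f*q[1]/q[2]
E
python3 - <<'E'
from h import *
t=cv2.imread('pics/top0.png');s=cv2.imread('pics/side0.png')
cv2.imwrite('pics/topc.png',cv2.resize(t[120:270,230:430],None,fx=4,fy=4,interpolation=cv2.INTER_CUBIC))
cv2.imwrite('pics/sidec.png',cv2.resize(s[170:320,290:450],None,fx=4,fy=4,interpolation=cv2.INTER_CUBIC))
for n,im in(('top',t),('side',s)):
    D=np.load(f'pics/{n}0.npy');W=cloud(n,D);h=cv2.cvtColor(im,cv2.COLOR_BGR2HSV)
    print(n,'bench z',np.median(W[300:340,150:200,2] if n=='top' else W[280:310,150:200,2]))
    m=cv2.inRange(h,(5,150,60),(20,255,255))
    k,l,st,c=cv2.connectedComponentsWithStats(m)
    for i in range(1,k):
        if st[i,4]>60:
            w=W[(l==i)&(D>0)];print('or',st[i],c[i].round(1),np.percentile(w,[2,50,98],axis=0).round(0).tolist())
    m=cv2.inRange(h,(105,120,40),(125,255,255))
    k,l,st,c=cv2.connectedComponentsWithStats(m)
    for i in range(1,k):
        if st[i,4]>800:
            cn=cv2.findContours((l==i).astype(np.uint8),0,1)[0][0];r=cv2.minAreaRect(cn);b=cv2.boxPoints(r)
            print('bl',st[i],r,[P(n,q,z=10).round(1)[:2].tolist() for q in b],np.median(W[(l==i)&(D>0)],axis=0).round(1))
E
```

```text
top bench z -1.1909844459859187
or [ 431  167   78   56 1905] [470.8 195.1] [[566.0, -395.0, 208.0], [609.0, -341.0, 212.0], [657.0, -267.0, 215.0]]
or [345 185  25  25 401] [357.4 195.9] [[601.0, -147.0, 158.0], [622.0, -126.0, 161.0], [641.0, -103.0, 164.0]]
or [ 377  318   77   75 2128] [415.5 353.8] [[259.0, -275.0, 208.0], [321.0, -224.0, 212.0], [371.0, -157.0, 215.0]]
bl [ 395   35   58   47 1342] ((423.1903991699219, 56.9571647644043), (39.36585235595703, 51.36585235595703), 77.31961059570312) [[1021.2, -239.5], [1049.4, -361.1], [953.1, -377.5], [925.7, -256.8]] [ 963.9 -295.3   48.9]
bl [ 71  40  61  28 869] ((100.91999816894531, 53.55999755859375), (57.98275375366211, 20.081830978393555), 8.130101203918457) [[983.9, 518.6], [1032.7, 513.8], [1012.1, 380.2], [963.3, 385.7]] [961.3 421.   79.9]
bl [ 153  217   53   71 3403] ((179.1131134033203, 252.04425048828125), (48.986907958984375, 70.5483169555664), 2.935673236846924) [[453.8, 319.1], [612.7, 314.0], [605.6, 203.9], [446.5, 210.7]] [529.3 263.6   3.2]
side bench z 0.3196800512228606
or [ 67  90  33  45 838] [ 84.1 112.7
[... 639 characters left out ...]
 81.82380676269531) [[972.9, 2598.6], [2456.1, 2190.9], [1222.4, 821.0], [436.8, 1262.3]] [1361.6 2047.6 -160.8]
bl [  0 108  23  79 881] ((11.0, 147.0), (22.0, 78.0), 0.0) [[197.8, 933.8], [408.1, 1429.2], [461.6, 1369.7], [239.9, 885.7]] [258.1 939.   58.2]
bl [ 203  208   71   49 1736] ((237.57688903808594, 230.6153564453125), (32.72731018066406, 64.62257385253906), 56.3099365234375) [[449.5, 318.0], [650.6, 321.0], [599.5, 198.0], [414.6, 205.3]] [523.7 260.6   4.9]
bl [ 478  212   56   46 1267] ((505.35003662109375, 233.9500274658203), (48.699073791503906, 34.46882247924805), 18.43494987487793) [[906.3, -254.2], [1054.6, -217.4], [1076.5, -344.5], [931.3, -370.5]] [ 932.4 -307.3   47.5]
```

View pics/topc.png

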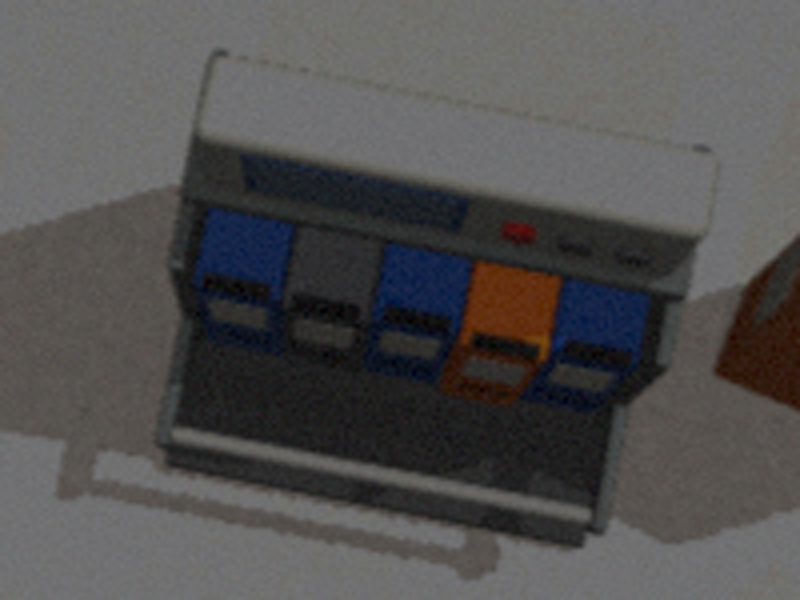

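View pics/sidec.png

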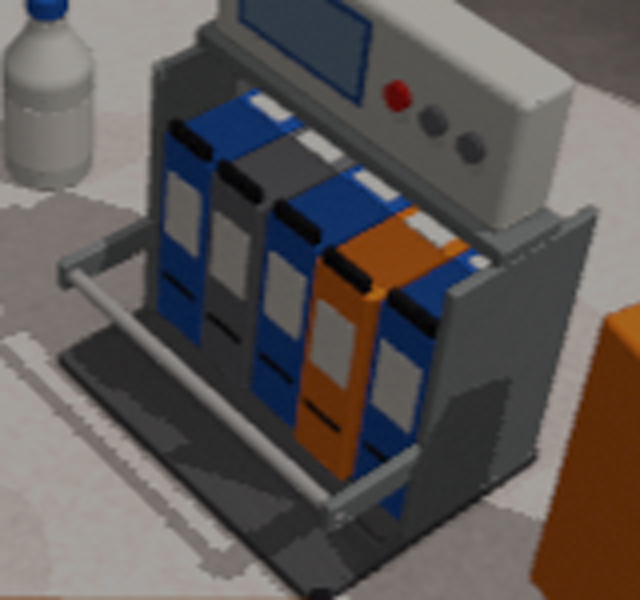

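The crops show the orange case's ledge at about top px (356,207) and side px (377,237). The rest bar runs in top px from (274,229) to (377,249).

Run:
```python
from h import *
def T(q): return (230+q[0]/4,120+q[1]/4)
def S(q): return (290+q[0]/4,170+q[1]/4)
a=P('top',T((172,435)),z=80);b=P('top',T((592,514)),z=80);print('bar top',a,b,np.degrees(np.arctan2(*(b-a)[:2])))
a=P('side',S((75,270)),z=80);b=P('side',S((328,500)),z=80);print('bar side',a,b,np.degrees(np.arctan2(*(b-a)[:2])))
for n,f,L in(('top',T,[(236,284),(326,306),(416,318),(505,347),(594,354)]),('side',S,[(190,135),(241,177),(297,218),(348,265),(414,308)])):
    for q in L: print('ledge',n,P(n,f(q),z=172).round(1))
# case top surfaces
for n in('top','side'):
    D=np.load(f'pics/{n}0.npy');W=cloud(n,D);im=cv2.imread(f'pics/{n}0.png');h=cv2.cvtColor(im,cv2.COLOR_BGR2HSV)
    m=cv2.inRange(h,(5,150,60),(20,255,255))>0
    m&=(W[...,2]>157)&(W[...,2]<166)&(abs(W[...,1]+125)<40)&(abs(W[...,0]-620)<60)
    r=cv2.minAreaRect(np.argwhere(m)[:,::-1].astype(np.float32));print(n,m.sum(),[P(n,q,z=162).round(1)[:2].tolist() for q in cv2.boxPoints(r)],r[2])
    # instrument top plane edges
    for name,z0,z1 in(('instr',298,310),):
        m=(W[...,2]>z0)&(W[...,2]<z1)&(W[...,0]>560)&(W[...,0]<760)&(abs(W[...,1]+60)<180)
        r=cv2.minAreaRect(W[m][:,:2].astype(np.float32));print(n,name,m.sum(),r)
    print('bottle',n,np.median(W[150:185,195:222].reshape(-1,3),axis=0) if n=='top' else P(n,(302,190),D=D))
```

```text
bar top [569.28755349  46.73949145  80.        ] [ 523.91158352 -176.17875858   80.        ] -168.49438779829498
bar side [572.12685364  47.4073187   80.        ] [ 524.53168151 -173.47305074   80.        ] -167.83986775678085
ledge top [630.5   9.3 172. ]
ledge top [619.  -34.5 172. ]
ledge top [612.6 -78.5 172. ]
ledge top [ 597.6 -121.8  172. ]
ledge top [ 593.6 -165.4  172. ]
ledge side [628.2   7.8 172. ]
ledge side [617.5 -37.3 172. ]
ledge side [609.9 -81.8 172. ]
ledge side [ 596.9 -124.9  172. ]
ledge side [ 592.2 -169.9  172. ]
top 392 [[601.9, -99.6], [644.0, -108.9], [635.0, -150.8], [592.9, -141.3]] 11.309932708740234
top instr 2876 ((661.7303466796875, -87.96168518066406), (224.0832061767578, 40.41594696044922), 77.8454818725586)
bottle top [697.77069247 181.50861604  97.44286529]
side 361 [[597.4, -103.0], [690.4, -118.9], [661.4, -160.5], [572.7, -143.4]] 58.671302795410156
side instr 1325 ((658.27001953125, -90.1194839477539), (223.43495178222656, 42.297943115234375), 77.77606964111328)
bottle side [691.57029292 174.79474782  92.54450165]
```

```bash
cat >> h.py <<'E'
from scipy.spatial.transform import Rotation as Ro
Y=np.radians(-12.);XR=np.array([np.cos(Y),np.sin(Y),0]);YR=np.array([-np.sin(Y),np.cos(Y),0]);O=np.array([605.2,-78.2,0])
def rack(p): d=np.asarray(p)-O; return np.array([d@XR,d@YR,d[2]])
def world(r): return O+r[0]*XR+r[1]*YR+np.array([0,0,r[2]])
def tool(lean,yaw=Y):
    x=np.array([np.cos(yaw),np.sin(yaw),0]);s,c=np.sin(np.radians(lean)),np.cos(np.radians(lean));z=s*x-c*np.array([0,0,1.]);y=np.array([-np.sin(yaw),np.cos(yaw),0])
    return Ro.from_matrix(np.c_[np.cross(y,z),y,z])
def go(p,R=None):
    s=read_state();q=s['tool_rot'];R0=Ro.from_quat([q[1],q[2],q[3],q[0]])
    print('t',s['time'],'at',s['ee_pos'].round(1),'rack',rack(s['ee_pos']).round(1),'F',s['force'].round(1))
    print('shift mm (tool)',R0.inv().apply(np.asarray(p)-s['ee_pos']).round(1))
    if R is not None: print('turn',(R0.inv()*R).as_rotvec().round(3))
E
python3 -m crank '[{"xyz":[0,0,0],"turn":[0,0,-0.11],"jaw":0},{"xyz":[0,0,0],"turn":[0,0,-0.11],"jaw":0},{"xyz":[0,0,0],"turn":[0,-0.153,0],"jaw":0},{"xyz":[0,0,0],"turn":[0,-0.153,0],"jaw":0},{"xyz":[0,0,0],"turn":[0,-0.153,0],"jaw":0},{"xyz":[0,0,0],"turn":[0,-0.153,0],"jaw":0},{"xyz":[0,0,0],"turn":[0,0,0],"jaw":0}]'
python3 -c "
from h import *
go([557.3,-114.8,260],tool(35)); print(rack([613.4,-126.7,178]))"
```

```text
time: 0.98
ee_pos: [237.1, 522.0, 236.5]
tool_rot: [0.298, 0.097, 0.949, -0.034]
force: [0.2, 0.0, -0.7]
gripper_width: 0.004
finger_force: 0.0
t 0.975 at [237.1 522.  236.5] rack [-484.9  510.5  236.5] F [ 0.2  0.  -0.7]
shift mm (tool) [-375.3 -558.   237.5]
turn [-0.003 -0.001  0.006]
[ 18.10452733 -45.73528277 178.        ]
```

```bash
python3 -m crank '[{"xyz":[-0.0235,-0.0349,0.0148],"turn":[0,0,0],"jaw":0},{"xyz":[-0.0235,-0.0349,0.0148],"turn":[0,0,0],"jaw":0},{"xyz":[-0.0235,-0.0349,0.0148],"turn":[0,0,0],"jaw":0},{"xyz":[-0.0235,-0.0349,0.0148],"turn":[0,0,0],"jaw":0},{"xyz":[-0.0235,-0.0349,0.0148],"turn":[0,0,0],"jaw":0},{"xyz":[-0.0235,-0.0349,0.0148],"turn":[0,0,0],"jaw":0},{"xyz":[-0.0235,-0.0349,0.0148],"turn":[0,0,0],"jaw":0},{"xyz":[-0.0235,-0.0349,0.0148],"turn":[0,0,0],"jaw":0},{"xyz":[-0.0235,-0.0349,0.0148],"turn":[0,0,0],"jaw":0},{"xyz":[-0.0235,-0.0349,0.0148],"turn":[0,0,0],"jaw":0},{"xyz":[-0.0235,-0.0349,0.0148],"turn":[0,0,0],"jaw":0},{"xyz":[-0.0235,-0.0349,0.0148],"turn":[0,0,0],"jaw":0},{"xyz":[-0.0235,-0.0349,0.0148],"turn":[0,0,0],"jaw":0},{"xyz":[-0.0235,-0.0349,0.0148],"turn":[0,0,0],"jaw":0},{"xyz":[-0.0235,-0.0349,0.0148],"turn":[0,0,0],"jaw":0},{"xyz":[-0.0235,-0.0349,0.0148],"turn":[0,0,0],"jaw":0},{"xyz":[0,0,0],"turn":[0,0,0],"jaw":0},{"xyz":[0,0,0],"turn":[0,0,0],"jaw":0}]'
python3 -c "
from h import *
go([613.4,-126.7,178],tool(35))"
```

```text
time: 3.22
ee_pos: [557.0, -116.6, 261.6]
tool_rot: [0.3, 0.101, 0.948, -0.031]
force: [0.4, -0.5, -0.4]
gripper_width: 0.001
finger_force: 0.0
t 3.225 at [ 557.  -116.6  261.6] rack [-39.2 -47.6 261.6] F [ 0.4 -0.5 -0.4]
shift mm (tool) [  1.2   1.9 101.4]
turn [-0.001  0.001 -0.002]
```

```bash
python3 -m crank '[{"xyz":[0.001,0.002,0.02],"turn":[0,0,0],"jaw":0},{"xyz":[0,0,0.02],"turn":[0,0,0],"jaw":0},{"xyz":[0,0,0.02],"turn":[0,0,0],"jaw":0},{"xyz":[0,0,0.015],"turn":[0,0,0],"jaw":0},{"xyz":[0,0,0],"turn":[0,0,0],"jaw":0},{"xyz":[0,0,0],"turn":[0,0,0],"jaw":0}]'
python3 - <<'E'
from h import *
go([613.4,-126.7,178],tool(35))
o=[]
for n in('side','top'):
    p,d=eyes.grab_frame(n);np.save(f'pics/{n}1.npy',d);cv2.imwrite(f'pics/{n}1.png',p[:,:,::-1])
    u,v=(380,235) if n=='side' else (352,200)
    o.append(cv2.resize(p[v-50:v+50,u-45:u+45,::-1],None,fx=4.4,fy=5.5/1.25,interpolation=2))
cv2.imwrite('pics/c1.png',np.hstack(o))
E
```

```text
time: 3.98
ee_pos: [599.2, -122.4, 200.1]
tool_rot: [0.3, 0.1, 0.948, -0.032]
force: [0.0, -0.7, 0.4]
gripper_width: 0.0
finger_force: 0.0
t 3.975 at [ 599.2 -122.4  200.1] rack [  3.3 -44.5 200.1] F [ 0.  -0.7  0.4]
shift mm (tool) [ 0.6 -1.2 26.6]
turn [0.    0.002 0.   ]
```

View pics/c1.png

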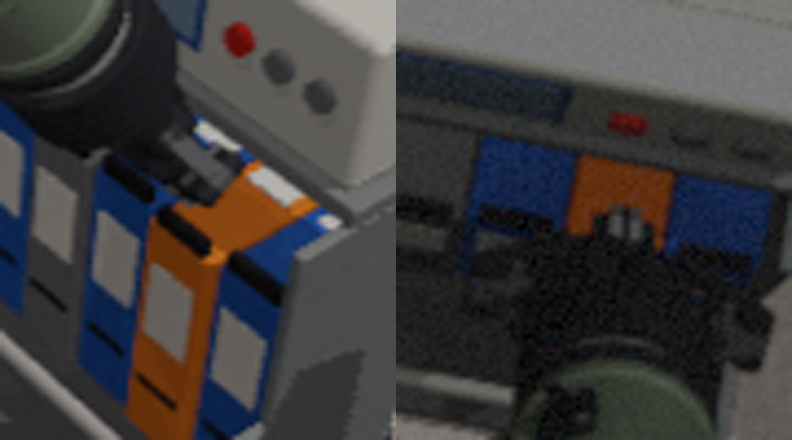

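The crop shows the shut fingertips centred over the orange case's top, behind and above its ledge (left panel about (215,190), right panel about (628,225)). I'll descend the rest.

```bash
python3 -m crank '[{"xyz":[0,-0.001,0.01],"turn":[0,0,0],"jaw":0},{"xyz":[0,0,0.01],"turn":[0,0,0],"jaw":0},{"xyz":[0,0,0.005],"turn":[0,0,0],"jaw":0},{"xyz":[0,0,0],"turn":[0,0,0],"jaw":0},{"xyz":[0,0,0],"turn":[0,0,0],"jaw":0}]'
python3 - <<'E'
from h import *
R=tool(35)
s=read_state();p=rack(s['ee_pos']);print(p,s['force'])
# arc plan: ledge contact; pivot (-1,12) then rack deltas in tool axes for each 5deg
c0=np.array([p[0],p[2]]);piv=np.array([-1.,12])
prev=c0
for a in range(5,45,5):
    t=np.radians(a);M=np.array([[np.cos(t),-np.sin(t)],[np.sin(t),np.cos(t)]])
    # contact point on the tool near face, at ledge back top (5,172)
    q=piv+M@(np.array([5,172.])-piv)+(c0-np.array([5,172.]))
    w=(q-prev)[0]*XR+np.array([0,0,(q-prev)[1]]);prev=q
    print(a,q.round(1),R.inv().apply(w).round(1))
E
```

```text
time: 4.7
ee_pos: [613.0, -126.7, 179.0]
tool_rot: [0.3, 0.1, 0.948, -0.032]
force: [1.2, -0.4, -0.2]
gripper_width: -0.002
finger_force: 0.0
[ 17.72465699 -45.80136747 178.98873771] [ 1.16591959 -0.41127094 -0.23403352]
5 [  3.8 178.9] [11.5 -0.  -7.9]
10 [-10.2 177.6] [12.1 -0.  -6.9]
15 [-23.9 175.1] [12.7 -0.  -5.8]
20 [-37.4 171.4] [13.2 -0.  -4.7]
25 [-50.5 166.5] [13.5 -0.  -3.5]
30 [-63.1 160.6] [13.8 -0.  -2.3]
35 [-75.1 153.5] [13.9 -0.  -1.1]
40 [-86.5 145.4] [14.  -0.   0.1]
```

```bash
python3 -m crank '[{"xyz":[0.0035,0,-0.001],"turn":[0,0,0],"jaw":0},{"xyz":[0.004,0,-0.0028],"turn":[0,0,0],"jaw":0},{"xyz":[0.004,0,-0.0027],"turn":[0,0,0],"jaw":0},{"xyz":[0.004,0,-0.0026],"turn":[0,0,0],"jaw":0},{"xyz":[0.004,0,-0.0025],"turn":[0,0,0],"jaw":0},{"xyz":[0.004,0,-0.0024],"turn":[0,0,0],"jaw":0},{"xyz":[0.004,0,-0.0022],"turn":[0,0,0],"jaw":0},{"xyz":[0,0,0],"turn":[0,0,0],"jaw":0}]'
python3 - <<'E'
from h import *
s=read_state();print(rack(s['ee_pos']),s['force'])
o=[]
for n in('side','top'):
    p,d=eyes.grab_frame(n)
    u,v=(380,235) if n=='side' else (352,205)
    o.append(cv2.resize(p[v-50:v+50,u-45:u+45,::-1],None,fx=4.4,fy=5.5/1.25,interpolation=2))
cv2.imwrite('pics/c2.png',np.hstack(o))
E
```

```text
time: 5.7
ee_pos: [581.5, -120.0, 176.4]
tool_rot: [0.299, 0.1, 0.948, -0.032]
force: [1.0, 0.1, 0.5]
gripper_width: 0.0
finger_force: 0.5
[-14.52714126 -45.78007368 176.37129464] [1.01725405 0.1172282  0.50182984]
```

View pics/c2.png

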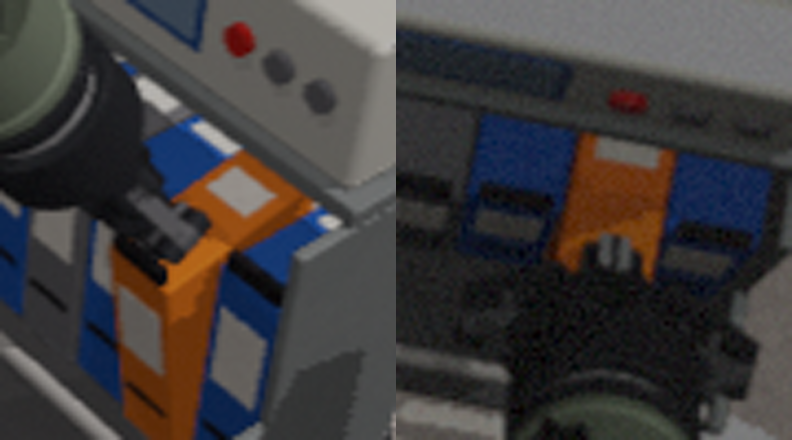

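The picture shows the case tipping about 10° with the fingertips hooked behind its ledge and the neighbours still. I'll continue the arc.

```bash
python3 -m crank '[{"xyz":[0.0042,0,-0.002],"turn":[0,0,0],"jaw":0},{"xyz":[0.0042,0,-0.0019],"turn":[0,0,0],"jaw":0},{"xyz":[0.0042,0,-0.0019],"turn":[0,0,0],"jaw":0},{"xyz":[0.0044,0,-0.0016],"turn":[0,0,0],"jaw":0},{"xyz":[0.0044,0,-0.0016],"turn":[0,0,0],"jaw":0},{"xyz":[0.0044,0,-0.0015],"turn":[0,0,0],"jaw":0},{"xyz":[0.0045,0,-0.0012],"turn":[0,0,0],"jaw":0},{"xyz":[0.0045,0,-0.0012],"turn":[0,0,0],"jaw":0},{"xyz":[0.0045,0,-0.0011],"turn":[0,0,0],"jaw":0},{"xyz":[0.0046,0,-0.0008],"turn":[0,0,0],"jaw":0},{"xyz":[0.0046,0,-0.0008],"turn":[0,0,0],"jaw":0},{"xyz":[0.0046,0,-0.0007],"turn":[0,0,0],"jaw":0},{"xyz":[0.0046,0,-0.0004],"turn":[0,0,0],"jaw":0},{"xyz":[0.0046,0,-0.0004],"turn":[0,0,0],"jaw":0},{"xyz":[0,0,0],"turn":[0,0,0],"jaw":0},{"xyz":[0,0,0],"turn":[0,0,0],"jaw":0}]'
python3 - <<'E'
from h import *
s=read_state();print(rack(s['ee_pos']),s['force'])
o=[]
for n in('side','top'):
    p,d=eyes.grab_frame(n)
    u,v=(370,245) if n=='side' else (352,205)
    o.append(cv2.resize(p[v-50:v+50,u-45:u+45,::-1],None,fx=4.4,fy=5.5/1.25,interpolation=2))
cv2.imwrite('pics/c3.png',np.hstack(o))
E
```

```text
time: 7.8
ee_pos: [522.5, -107.4, 154.8]
tool_rot: [0.3, 0.1, 0.948, -0.032]
force: [-0.5, 0.4, -0.1]
gripper_width: 0.001
finger_force: 0.3
[-74.85392584 -45.80828183 154.8432141 ] [-0.48235284  0.36297747 -0.08914627]
```

View pics/c3.png

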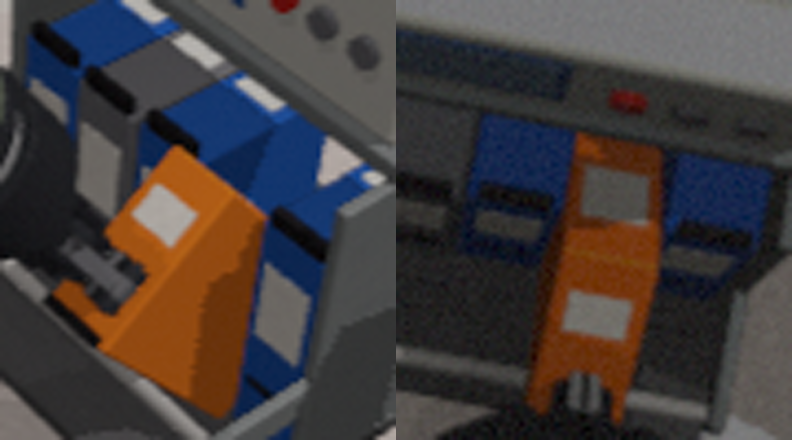

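The case is tipped to about 35–40°, with its top in front of the neighbours. I'll nudge it a bit further, back off along the tool and check.

```bash
python3 -m crank '[{"xyz":[0.004,0,0],"turn":[0,0,0],"jaw":0},{"xyz":[0.004,0,0],"turn":[0,0,0],"jaw":0},{"xyz":[0.004,0,0],"turn":[0,0,0],"jaw":0},{"xyz":[0,0,0],"turn":[0,0,0],"jaw":0},{"xyz":[0,0,-0.005],"turn":[0,0,0],"jaw":0},{"xyz":[0,0,-0.01],"turn":[0,0,0],"jaw":0},{"xyz":[0,0,-0.025],"turn":[0,0,0],"jaw":0},{"xyz":[0,0,-0.04],"turn":[0,0,0],"jaw":0},{"xyz":[0,0,-0.04],"turn":[0,0,0],"jaw":0.0854},{"xyz":[0,0,-0.03],"turn":[0,0,0],"jaw":0.0854},{"xyz":[0,0,0],"turn":[0,0,0],"jaw":0.0854},{"xyz":[0,0,0],"turn":[0,0,0],"jaw":0.0854}]'
python3 - <<'E'
from h import *
s=read_state();print(rack(s['ee_pos']),s['force'])
o=[]
for n in('side','top'):
    p,d=eyes.grab_frame(n);np.save(f'pics/{n}4.npy',d);cv2.imwrite(f'pics/{n}4.png',p[:,:,::-1])
    W=cloud(n,d);h=cv2.cvtColor(p,cv2.COLOR_RGB2HSV)
    m=cv2.inRange(h,(5,130,40),(20,255,255))>0
    d0=W-O;X=d0@XR;Yy=d0@YR;Z=W[...,2]
    m|=(Z>60)&(abs(Yy+46)<16)&(X<-12)&(X>-140)
    m&=(abs(Yy+46)<40)&(X<70)&(X>-140)&(Z>30)&(Z<200)&(d>0)
    pts=np.c_[X[m],Yy[m],Z[m]]
    # normals: top plane: fit by RANSAC over slopes
    best=None;rng=np.random.default_rng(0)
    for _ in range(500):
        q=pts[rng.choice(len(pts),3,False)];nn=np.cross(q[1]-q[0],q[2]-q[0]);L=np.linalg.norm(nn)
        if L<200:continue
        nn/=L;nn*=np.sign(nn[2]) or 1
        if abs(nn[1])>.15 or nn[2]<.4:continue
        k=(abs((pts-q[0])@nn)<2).sum()
        if best is None or k>best[0]:best=(k,nn,q[0])
    if best:
        I=pts[abs((pts-best[2])@best[1])<2];c=I.mean(0);nn=np.linalg.svd(I-c)[2][2];nn*=np.sign(nn[2])
        print(n,len(pts),best[0],'normal',nn.round(3),'tilt',np.degrees(np.arctan2(-nn[0],nn[2])),'centre',c.round(1),np.percentile(I,[2,98],axis=0).round(1).tolist())
    u,v=(370,245) if n=='side' else (352,205)
    o.append(cv2.resize(p[v-50:v+50,u-45:u+45,::-1],None,fx=4.4,fy=5.5/1.25,interpolation=2))
cv2.imwrite('pics/c4.png',np.hstack(o))
E
```

```text
time: 9.4
ee_pos: [428.3, -87.3, 270.0]
tool_rot: [0.299, 0.1, 0.948, -0.032]
force: [0.6, -0.2, -0.0]
gripper_width: 0.84
finger_force: 0.0
[-171.17931331  -45.73090506  270.01434491] [ 6.35329464e-01 -2.23348718e-01 -9.93749373e-05]
side 1812 623 normal [-0.638  0.004  0.77 ] tilt 39.64704740890769 centre [-55.2 -46.3 161.5] [[-89.8, -66.2, 132.9], [-20.0, -25.3, 190.4]]
top 1443 752 normal [-0.622  0.011  0.783] tilt 38.498822673085336 centre [-50.  -42.7 161.7] [[-87.9, -63.3, 131.5], [-14.5, -21.8, 188.9]]
```

View pics/c4.png

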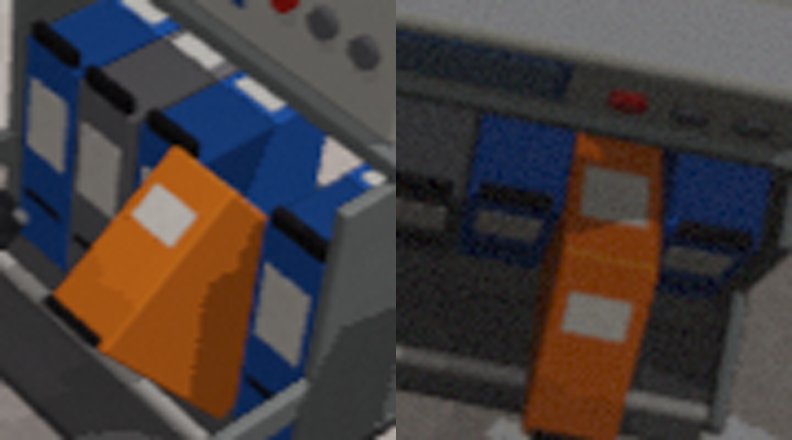

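The case leans on the bar at about 39.5° (both views agree), its top centre near rack (-57,-45,158), and the other cases look unmoved. I'll line up the grasp along its axis.

```bash
python3 -m crank '[{"xyz":[0,0,0],"turn":[0,-0.077,0],"jaw":0.0854},{"xyz":[0,0,0],"turn":[0,0,0],"jaw":0.0854}]'
python3 -c "
from h import *
go(world([-95,-45.2,204.7]),tool(39.4)); go(world([-31.7,-45.2,127.3]))"
```

```text
time: 9.75
ee_pos: [427.2, -86.8, 267.6]
tool_rot: [0.334, 0.099, 0.937, -0.034]
force: [0.0, 0.5, -0.6]
gripper_width: 0.996
finger_force: 0.0
t 9.75 at [427.2 -86.8 267.6] rack [-172.3  -45.4  267.6] F [ 0.   0.5 -0.6]
shift mm (tool) [-20.2   0.1  97.6]
turn [ 0.001 -0.004 -0.002]
t 9.75 at [427.2 -86.8 267.6] rack [-172.3  -45.4  267.6] F [ 0.   0.5 -0.6]
shift mm (tool) [-20.3   0.  197.6]
```

```bash
python3 -m crank '[{"xyz":[-0.01,0,0.02],"turn":[0,0,0],"jaw":0.0854},{"xyz":[-0.01,0,0.04],"turn":[0,0,0],"jaw":0.0854},{"xyz":[0,0,0.04],"turn":[0,0,0],"jaw":0.0854},{"xyz":[0,0,0.03],"turn":[0,0,0],"jaw":0.0854},{"xyz":[0,0,0.02],"turn":[0,0,0],"jaw":0.0854},{"xyz":[0,0,0.02],"turn":[0,0,0],"jaw":0.0854},{"xyz":[0,0,0.015],"turn":[0,0,0],"jaw":0.0854},{"xyz":[0,0,0.012],"turn":[0,0,0],"jaw":0.0854},{"xyz":[0,0,0],"turn":[0,0,0],"jaw":0.0854},{"xyz":[0,0,0],"turn":[0,0,0],"jaw":0.0854}]'
python3 - <<'E'
from h import *
go(world([-31.7,-45.2,127.3]),tool(39.4))
o=[]
for n in('side','top'):
    p,d=eyes.grab_frame(n)
    u,v=(370,235) if n=='side' else (352,205)
    o.append(cv2.resize(p[v-50:v+50,u-45:u+45,::-1],None,fx=4.4,fy=5.5/1.25,interpolation=2))
cv2.imwrite('pics/c5.png',np.hstack(o))
E
```

```text
time: 11.0
ee_pos: [566.2, -116.7, 131.4]
tool_rot: [0.336, 0.098, 0.936, -0.035]
force: [0.7, -0.2, 0.2]
gripper_width: 0.999
finger_force: 0.0
t 11.0 at [ 566.2 -116.7  131.4] rack [-30.2 -45.7 131.4] F [ 0.7 -0.2  0.2]
shift mm (tool) [3.8 0.5 2.2]
turn [-0.     0.001 -0.   ]
```

View pics/c5.png

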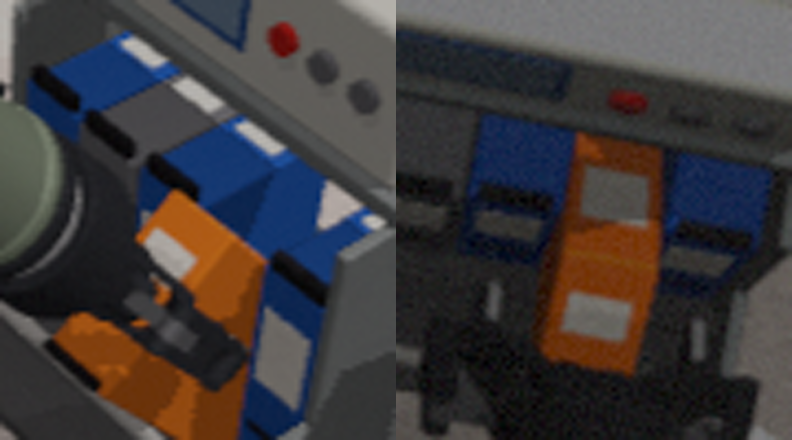

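The fingers straddle the case evenly (right panel (493,300) and (698,340)). Closing.

```bash
python3 -m crank '[{"xyz":[0,0,0.002],"turn":[0,0,0],"jaw":0.06},{"xyz":[0,0,0],"turn":[0,0,0],"jaw":0.05},{"xyz":[0,0,0],"turn":[0,0,0],"jaw":0.02},{"xyz":[0,0,0],"turn":[0,0,0],"jaw":0.02},{"xyz":[0,0,0],"turn":[0,0,0],"jaw":0.02},{"xyz":[0,0,0],"turn":[0,0,0],"jaw":0.02},{"xyz":[0,0,0],"turn":[0,0,0],"jaw":0.02}]'
python3 -m crank '[{"xyz":[-0.001,0,-0.005],"turn":[0,0,0],"jaw":0.02},{"xyz":[-0.001,0,-0.01],"turn":[0,0,0],"jaw":0.02},{"xyz":[0,0,-0.01],"turn":[0,0,0],"jaw":0.02},{"xyz":[0,0,0],"turn":[0,0,0],"jaw":0.02}]'
```

```text
time: 11.98
ee_pos: [567.5, -117.1, 130.0]
tool_rot: [0.336, 0.099, 0.936, -0.035]
force: [-3.6, 0.9, 4.6]
gripper_width: 0.504
finger_force: 60.8
time: 12.48
ee_pos: [552.1, -113.3, 149.9]
tool_rot: [0.335, 0.098, 0.936, -0.035]
force: [0.0, -0.6, -4.6]
gripper_width: 0.509
finger_force: 62.1
```

```bash
python3 -m crank '[{"xyz":[-0.0005,0,-0.015],"turn":[0,0,0],"jaw":0.02},{"xyz":[0,0,-0.015],"turn":[0,0,0],"jaw":0.02},{"xyz":[0,0,-0.015],"turn":[0,0,0],"jaw":0.02},{"xyz":[0,0,-0.015],"turn":[0,0,0],"jaw":0.02},{"xyz":[0,0,-0.015],"turn":[0,0,0],"jaw":0.02},{"xyz":[0,0,-0.015],"turn":[0,0,0],"jaw":0.02},{"xyz":[0,0,-0.015],"turn":[0,0,0],"jaw":0.02},{"xyz":[0,0,-0.015],"turn":[0,0,0],"jaw":0.02},{"xyz":[0,0,-0.015],"turn":[0,0,0],"jaw":0.02},{"xyz":[0,0,-0.015],"turn":[0,0,0],"jaw":0.02},{"xyz":[0,0,-0.01],"turn":[0,0,0],"jaw":0.02},{"xyz":[0,0,0],"turn":[0,0,0],"jaw":0.02}]'
python3 - <<'E'
from h import *
s=read_state();print(rack(s['ee_pos']).round(1),s['force'].round(1))
p,d=eyes.grab_frame('side');q,e=eyes.grab_frame('top')
cv2.imwrite('pics/c6.png',np.hstack([cv2.resize(p[130:330,250:450,::-1],(400,400)),cv2.resize(q[120:320,230:430,::-1],(400,400))]))
E
```

```text
time: 13.98
ee_pos: [453.9, -92.9, 274.3]
tool_rot: [0.336, 0.099, 0.936, -0.036]
force: [0.0, -0.5, -4.5]
gripper_width: 0.506
finger_force: 63.1
[-145.   -45.8  274.3] [ 0.  -0.5 -4.5]
```

View pics/c6.png

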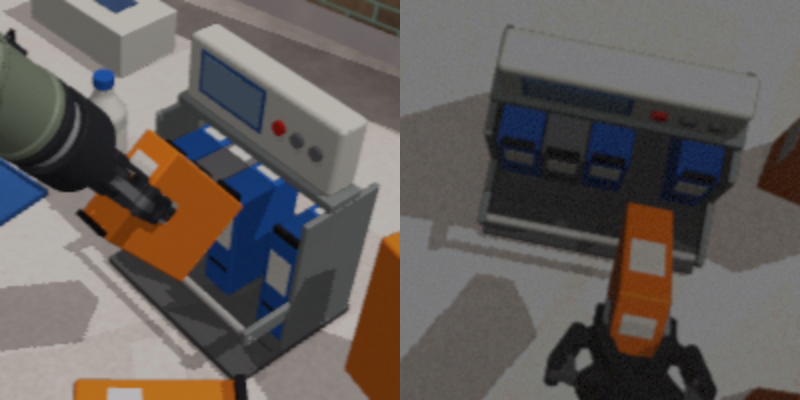

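The case is held clear of the rack, with the four neighbours still standing. Now I'll turn it upright and carry it over the tray.

```bash
python3 -m crank '[{"xyz":[0,0,0],"turn":[0,0.07,0],"jaw":0.02},{"xyz":[0,0,0],"turn":[0,0.11,0],"jaw":0.02},{"xyz":[0,0,0],"turn":[0,0.11,0],"jaw":0.02},{"xyz":[0,0,0],"turn":[0,0.11,0],"jaw":0.02},{"xyz":[0,0,0],"turn":[0,0.11,0],"jaw":0.02},{"xyz":[0,0,0],"turn":[0,0.11,0],"jaw":0.02},{"xyz":[0,0,0],"turn":[0,0.07,0],"jaw":0.02},{"xyz":[0,0,0],"turn":[0,0,-0.085],"jaw":0.02},{"xyz":[0,0,0],"turn":[0,0,-0.085],"jaw":0.02},{"xyz":[0,0,0],"turn":[0,0,0],"jaw":0.02}]'
python3 -c "
from h import *
go([529.7,261.9,260],tool(0,np.radians(-2.2)))"
```

```text
time: 15.32
ee_pos: [455.0, -92.9, 273.4]
tool_rot: [-0.0, 0.02, 1.0, 0.0]
force: [-1.1, -0.1, -4.2]
gripper_width: 0.51
finger_force: 63.0
t 15.325 at [455.  -92.9 273.4] rack [-143.9  -45.6  273.4] F [-1.1 -0.1 -4.2]
shift mm (tool) [-60.2 357.6  13.5]
turn [ 0.001 -0.    -0.002]
```

```bash
python3 -m crank '[{"xyz":[-0.002,0.0105,0],"turn":[0,0,0],"jaw":0.02},{"xyz":[-0.0045,0.0265,0],"turn":[0,0,0],"jaw":0.02},{"xyz":[-0.0045,0.0265,0],"turn":[0,0,0],"jaw":0.02},{"xyz":[-0.0045,0.0265,0],"turn":[0,0,0],"jaw":0.02},{"xyz":[-0.0045,0.0265,0],"turn":[0,0,0],"jaw":0.02},{"xyz":[-0.0045,0.0265,0],"turn":[0,0,0],"jaw":0.02},{"xyz":[-0.0045,0.0265,0],"turn":[0,0,0],"jaw":0.02},{"xyz":[-0.0045,0.0265,0],"turn":[0,0,0],"jaw":0.02},{"xyz":[-0.0045,0.0265,0],"turn":[0,0,0],"jaw":0.02},{"xyz":[-0.0045,0.0265,0],"turn":[0,0,0],"jaw":0.02},{"xyz":[-0.0045,0.0265,0],"turn":[0,0,0],"jaw":0.02},{"xyz":[-0.0045,0.0265,0],"turn":[0,0,0],"jaw":0.02},{"xyz":[-0.0045,0.0265,0],"turn":[0,0,0],"jaw":0.02},{"xyz":[-0.0045,0.0265,0],"turn":[0,0,0],"jaw":0.02},{"xyz":[-0.001,0.0105,0],"turn":[0,0,0],"jaw":0.02},{"xyz":[0,0,0],"turn":[0,0,0],"jaw":0.02},{"xyz":[0,0,0],"turn":[0,0,0],"jaw":0.02}]'
python3 - <<'E'
from h import *
go([529.7,261.9,125],tool(0,np.radians(-2.2)))
q=read_state()['ee_pos']
for n in('side','top'):
    p,d=eyes.grab_frame(n);cv2.imwrite(f'pics/{n}7.png',p[:,:,::-1]);W=cloud(n,d);h=cv2.cvtColor(p,cv2.COLOR_RGB2HSV)
    m=(cv2.inRange(h,(5,130,40),(20,255,255))>0)&(abs(W[...,0]-q[0])<90)&(abs(W[...,1]-q[1])<90)&(d>0)
    w=W[m];print(n,np.percentile(w,[1,5,50,95,99],axis=0).round(1).tolist())
    # plane fits on the biggest planar faces
    for nm,ax in(('front',0),('right',1),('top',2)):
        g={0:w[w[:,0]<np.percentile(w[:,0],5)+8],1:w[w[:,1]<np.percentile(w[:,1],5)+8],2:w[w[:,2]>np.percentile(w[:,2],97)-8]}[ax]
        c=g.mean(0);nn=np.linalg.svd(g-c,full_matrices=False)[2][2];print(' ',nm,len(g),c.round(1),nn.round(3))
a,b=cv2.imread('pics/side7.png'),cv2.imread('pics/top7.png')
cv2.imwrite('pics/c7.png',np.hstack([cv2.resize(a[130:290,170:330],(400,400)),cv2.resize(b[170:330,100:260],(400,400))]))
E
```

```text
time: 17.45
ee_pos: [530.0, 269.2, 273.9]
tool_rot: [-0.001, 0.02, 1.0, -0.0]
force: [0.2, -0.5, -4.7]
gripper_width: 0.508
finger_force: 63.1
t 17.45 at [530.  269.2 273.9] rack [-145.8  324.1  273.9] F [ 0.2 -0.5 -4.7]
shift mm (tool) [ -0.2  -7.2 149. ]
turn [-0.001 -0.001 -0.002]
side [[475.1, 243.5, 167.1], [476.2, 245.4, 174.1], [509.0, 249.1, 239.6], [568.0, 279.6, 314.2], [572.8, 286.3, 323.4]]
  front 513 [478.  261.9 240.9] [-0.998 -0.064  0.012]
  right 1739 [520.6 248.3 238.6] [-0.046 -0.999 -0.016]
  top 286 [505.4 262.1 314.4] [ 0.042 -0.107 -0.993]
top [[479.6, 240.7, 170.0], [482.0, 246.8, 178.6], [511.2, 250.2, 284.0], [574.4, 273.0, 314.3], [577.7, 278.5, 358.6]]
  front 242 [484.4 253.4 267.1] [ 0.992 -0.13  -0.004]
  right 1145 [524.4 249.  252.3] [-0.03  -0.999 -0.028]
  top 593 [524.7 259.7 315.9] [-0.058 -0.94  -0.337]
```

View pics/c7.png

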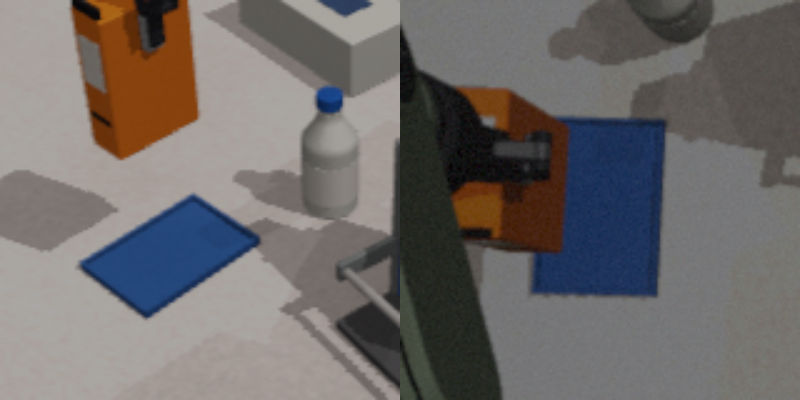

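The case hangs upright over the tray (front face within 1° of vertical), underside at about z = 164. I'll lower it, slowly at the end.

```bash
python3 -m crank '[{"xyz":[0,-0.003,0.01],"turn":[0,0,0],"jaw":0.02},{"xyz":[0,-0.004,0.02],"turn":[0,0,0],"jaw":0.02},{"xyz":[0,0,0.02],"turn":[0,0,0],"jaw":0.02},{"xyz":[0,0,0.02],"turn":[0,0,0],"jaw":0.02},{"xyz":[0,0,0.02],"turn":[0,0,0],"jaw":0.02},{"xyz":[0,0,0.02],"turn":[0,0,0],"jaw":0.02},{"xyz":[0,0,0.015],"turn":[0,0,0],"jaw":0.02},{"xyz":[0,0,0.01],"turn":[0,0,0],"jaw":0.02},{"xyz":[0,0,0.008],"turn":[0,0,0],"jaw":0.02},{"xyz":[0,0,0.005],"turn":[0,0,0],"jaw":0.02},{"xyz":[0,0,0.003],"turn":[0,0,0],"jaw":0.02},{"xyz":[0,0,0.002],"turn":[0,0,0],"jaw":0.02},{"xyz":[0,0,0],"turn":[0,0,0],"jaw":0.02}]'
python3 -m crank '[{"xyz":[0,0,0.0015],"turn":[0,0,0],"jaw":0.02},{"xyz":[0,0,0.0015],"turn":[0,0,0],"jaw":0.02},{"xyz":[0,0,0],"turn":[0,0,0],"jaw":0.02}]'
```

```text
time: 19.18
ee_pos: [529.8, 263.0, 121.3]
tool_rot: [-0.0, 0.02, 1.0, 0.0]
force: [1.1, -0.2, -5.7]
gripper_width: 0.509
finger_force: 63.2
time: 19.55
ee_pos: [529.6, 262.9, 117.9]
tool_rot: [-0.001, 0.02, 1.0, 0.0]
force: [0.9, -0.2, -4.6]
gripper_width: 0.505
finger_force: 63.2
```

```bash
python3 -m crank '[{"xyz":[0,0,0.0015],"turn":[0,0,0],"jaw":0.02},{"xyz":[0,0,0.001],"turn":[0,0,0],"jaw":0.02},{"xyz":[0,0,0],"turn":[0,0,0],"jaw":0.02}]'
python3 -m crank '[{"xyz":[0,0,0.001],"turn":[0,0,0],"jaw":0.02},{"xyz":[0,0,0],"turn":[0,0,0],"jaw":0.02}]'
```

```text
time: 19.92
ee_pos: [529.6, 262.9, 115.5]
tool_rot: [-0.001, 0.02, 1.0, 0.0]
force: [-0.3, 0.3, -4.8]
gripper_width: 0.509
finger_force: 63.2
time: 20.18
ee_pos: [529.8, 263.0, 115.2]
tool_rot: [-0.0, 0.02, 1.0, 0.0]
force: [-1.8, -0.3, 0.5]
gripper_width: 0.511
finger_force: 63.6
```

Contact. One more light press to seat it flat, then release and withdraw.

```bash
python3 -m crank '[{"xyz":[0,0,0.0008],"turn":[0,0,0],"jaw":0.02},{"xyz":[0,0,0],"turn":[0,0,0],"jaw":0.046},{"xyz":[0,0,0],"turn":[0,0,0],"jaw":0.05},{"xyz":[0,0,0],"turn":[0,0,0],"jaw":0.06},{"xyz":[0,0,0],"turn":[0,0,0],"jaw":0.08},{"xyz":[0,0,0],"turn":[0,0,0],"jaw":0.08},{"xyz":[0,0,0],"turn":[0,0,0],"jaw":0.08},{"xyz":[0,0,-0.01],"turn":[0,0,0],"jaw":0.08},{"xyz":[0,0,-0.02],"turn":[0,0,0],"jaw":0.08},{"xyz":[0,0,-0.03],"turn":[0,0,0],"jaw":0.08},{"xyz":[0,0,-0.04],"turn":[0,0,0],"jaw":0.08},{"xyz":[0,0,-0.04],"turn":[0,0,0],"jaw":0.08},{"xyz":[0,0,-0.02],"turn":[0,0,0],"jaw":0.08},{"xyz":[0,0,0],"turn":[0,0,0],"jaw":0.08},{"xyz":[0,0,0],"turn":[0,0,0],"jaw":0.08}]'
python3 - <<'E'
from h import *
p,d=eyes.grab_frame('side');b,e=eyes.grab_frame('top')
W=cloud('side',d);h=cv2.cvtColor(p,cv2.COLOR_RGB2HSV)
m=(cv2.inRange(h,(5,130,40),(20,255,255))>0)&(abs(W[...,0]-530)<90)&(abs(W[...,1]-262)<90)&(d>0);w=W[m]
print(np.percentile(w,[1,50,99],axis=0).round(1).tolist())
for g in(w[w[:,0]<np.percentile(w[:,0],5)+6],w[w[:,1]<np.percentile(w[:,1],5)+6]):
    c=g.mean(0);print(len(g),c.round(1),np.linalg.svd(g-c,full_matrices=False)[2][2].round(3))
cv2.imwrite('pics/c8.png',np.hstack([p[120:320,180:450,::-1],b[100:300,140:410,::-1]]))
E
```

```text
time: 22.05
ee_pos: [529.3, 262.7, 272.8]
tool_rot: [-0.001, 0.02, 1.0, -0.0]
force: [-0.4, -0.6, -1.3]
gripper_width: 0.932
finger_force: 0.0
[[474.8, 239.2, 7.9], [515.3, 244.0, 96.0], [572.7, 282.4, 156.7]]
347 [476.9 257.7  82.5] [-0.999 -0.032  0.004]
1418 [524.  243.1  85. ] [-0.038 -0.999 -0.001]
```

View pics/c8.png

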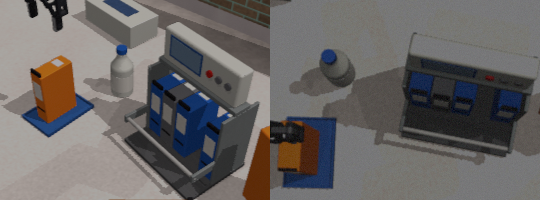

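The case stands upright in the tray, centred near (525,263). The gripper is clear, and the neighbours and bottle have not moved.

```bash
python3 -c "
from plant import order
print(order.hand_in())"
```

```text
the job is handed in; nothing more can be done
None
```

I tipped the orange case out, drew it from the rack and stood it upright in the blue tray, then handed the job in at about 22 s; the last pictures showed the other cases and the bottle where they were (the jar was out of frame, but the arm never went near it), and no verdict was returned.

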